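# Pin the free hold-down bar of a lattice gluing jig

## Robot

A 6-joint arm with a two-finger parallel gripper is mounted at the origin on the work surface. World frame = base frame: x ahead of the robot, y to its left, z up, the work surface at z = 0. Lengths are in m, angles in rad, forces in N, time in s.
With the tool pointing down it reaches from about 0.3 to 0.875 m from the base axis. Payload 6.4 kg.
Tool frame: the origin (TCP) lies where the fingers leave the gripper's body, on its centre line; the fingertips stand 64 mm ahead of it and the grasp point (between the pads) lies 45 mm ahead of it; x points along the fingers, z is the direction in which the jaws open and shut, and the axes are right-handed (so a half turn about x gives the same grasp; the last joint's range is limited). The gripper opens to 88 mm and grips with 3 to 60 N. Pads are 18 mm wide; open, the fingers measure 123 mm over their backs; the gripper's body (75 mm by 187 mm) begins 45 mm behind the grasp point.
Start: joints at [-1.405, 0.181, 1.607, -0, 1.354, -0.206], TCP at [0.209, -0.536, 0.303] pointing down, gripper open.
Joint ranges: [-2.99, 2.99], [-0.89, 2.07], [0.3, 2.58], [-1.14, 4.28], [0, 2.63], [-3.12, 3.12]. Speed limits (rad/s): [2.57, 2.57, 3.01, 3.14, 3.14, 3.14].

## Interface

Orientations are given as [roll, pitch, yaw] about the fixed x, y, z axes, in that order (R = Rz(yaw) Ry(pitch) Rx(roll)).
In Python, from workcell import r gives the robot as it stands.
- The arm moves only by the tool play_rows, never from a script. Its argument "series" is a list of rows, each a list of 5 numbers: the finger opening in mm, from 0 to 88.1, then the shift along the world's x, y, z in mm, then the turn about the world's z in rad. A call has 1 to 5 rows; each row shifts and turns the commanded pose from where the row before left it; what a row does not reach is not made up. A row lasts 1/12 s, in which the tool goes at most 41.7 mm and 7.16 degrees, less where a joint would pass 70% of its speed; a pose out of reach is approached as far as the arm can. A call with a gripper value outside its range is refused whole. The fingers move at their own pace and stop on an object; "newtons" is the grip in N (left out, the last holds). Time passes only in rows, so rows that do not move let the fingers close. It gives the time, the measured TCP pose, the force and the opening at its end, in the units of the state.
- r.read_state(): the state, without advancing time (a new reading comes with each control period).
- r.get_image(name): name is "scene" or "top" or "wrist"; returns a dict with "image" (384x512x3 uint8, blue, green, red), "range_z" (384x512 float32, m along the optical axis (not along the pixel's ray), 0 where there is no reading), "fx", "fy", "cx", "cy" (pixels), "R" (3x3) and "t" (3): a world point X has camera coordinates R X + t. Camera axes: x right, y down, z forward; pixel columns grow to the right and rows downward; lengths in m; the calibration is good to about 2 mm. A picture is of the moment at which its call begins.
- r.close_job(): hands the job in, once; it reports no verdict.
The state is a dict: "clock": time; "joint_pos": joint angles; "dq": joint speeds; "joint_efforts": joint torques, N m; "position": TCP position; "tcp_rot": TCP orientation; "force": force on the tool from outside, world axes, zero at the start; "wrist_torque": the same for the moment, N m; "width": finger opening in m.
Only numpy, scipy, OpenCV 4.12 (cv2) and the standard library are available. Lean on these libraries where they do the work, as an engineer would, in place of code of your own. Each camera call takes 0.05 s, during which the arm holds its last target.

## Task

On the gluing jig two metal hold-down bars lie across the lattice panel, each with its end in a steel fork; one is locked by a pin and the other is not. Take the long collared pin from the wooden rack and put it down through the empty fork and its bar, fully home so that the collar sits on the fork, and let go. Leave the pin that is already fitted and the short collared pin in the rack where they are.

Things in the scene. Friction and masses are not known exactly. Their poses are not given: they have to be found in the camera images.
- long_pin: The pin to use, upright in a wooden rack. From the foot up: steel shank 14 mm across, 50 mm long, its last 5 mm tapered to 10; collar 44 mm across, 5 thick; dark round grip 22 mm across, 45 long. 0.13 to 0.25 kg. Origin: centre of the foot, z up along the pin. Foot 10 mm above the table in an 18 mm deep, 15 mm hole; collar 32 mm clear of the rack.
- short_pin: Too short, leave it: like the long pin but with a 22 mm shank, its collar just 4 mm above the rack. Origin at the foot, z up. The rack, 230 x 62 x 28 mm high, has three holes in a row, 75 mm apart, for the long pin, the short pin and a plain 14 mm rod without collar (90 mm long, its top 100 mm above the table), in any order.
- free_hole (a point): Centre of the hole's mouth on the empty fork's top, 69 mm above the table; x along the bar towards its pivot, z up. Top plate 60 x 60 x 8 mm, then the bar's end (10 mm), then a lower plate (underside 34 mm below the mouth), each with a 26 mm hole, in line to 3 mm; the bar swings stiffly aside if pushed. 54 mm free depth below the mouth. Nothing beside it is over 5 mm higher than its top but the set pin.
- set_pin: The pin already fitted in the other fork, which is the same as the empty one and 170 mm beside it. Same size as the long pin, collar resting on the fork, grip up, its top 119 mm above the table. Leave it. Origin: centre of its foot, z up.
Not all that is in view belongs to the job. Leave any pink or turquoise look-alike of the long_pin alone.

How it is judged:
By the outcome, as a careful person would: the job done as asked, in the order asked, and still so for the second after the job is handed in, with the robot touching nothing.
It also fails if it takes over 32 s, if anything falls off the work surface, if the arm or the gripper's body presses on something with over 40 N, if the wrist force passes 120 N, or if a joint passes its speed limit or range.

## Working session

There is one attempt and no reset: what is moved stays moved. The work goes in short steps, Python scripts to look and compute and a tool call to move; the robot and the scene stay as the last step left them, time stands still between calls to the robot, and variables do not carry over. Pictures are saved under pics/ and viewed, and the job is handed in when it is done.

Besides the shell and the picture viewer there is one more tool, called after "Request:" as name(argument=value, ...) on one line, values as JSON. play_rows: Moves the arm, as the interface text tells. Its arguments: {"type":"object","properties":{"series":{"type":"array"},"newtons":{"type":"number"}},"required":["series"]}

```bash
mkdir -p pics; ls; cat > h.py <<'E'
from workcell import r
import numpy as np, cv2
def shot(n,f):
    d=r.get_image(n); cv2.imwrite('pics/'+f,d['image']); np.savez('pics/'+f[:-4]+'.npz',**d); return d
def pt(d,u,v,z=None):
    R=np.array(d['R']);t=np.array(d['t'])
    ray=np.array([(u-d['cx'])/d['fx'],(v-d['cy'])/d['fy'],1.0])
    c=-R.T@t; w=R.T@ray
    if z is None: return c+w*d['range_z'][int(round(v)),int(round(u))]
    return c+w*(z-c[2])/w[2]
def world(d):
    R=np.array(d['R']);t=np.array(d['t']);H,W=d['range_z'].shape
    u,v=np.meshgrid(np.arange(W),np.arange(H));Z=d['range_z']
    P=np.stack([(u-d['cx'])/d['fx']*Z,(v-d['cy'])/d['fy']*Z,Z],-1)
    return (P-t)@R
E
python3 - <<'E'
from h import *
for n in ['scene','top','wrist']: 
    d=shot(n,n+'0.png'); print(n,-np.array(d['R']).T@d['t'],d['fx'])
print(r.read_state())
E
```

```text
pics
scene [1.07670702 0.09339156 0.82275494] 500.16513080903377
top [ 0.40916426 -0.0188295   0.94042843] 383.3205703146197
wrist [ 0.27570828 -0.50904217  0.38419723] 271.598741147354
{'clock': 0.15, 'joint_pos': array([-1.40527509e+00,  1.81386997e-01,  1.60772767e+00, -1.30444650e-05,
        1.35378817e+00, -2.06321323e-01]), 'dq': array([ 0.00014878, -0.00179861, -0.00294229, -0.00073579,  0.00046561,
       -0.00022679]), 'joint_efforts': array([ 1.03659006e-04, -4.34237623e+01, -3.42177093e+01,  7.02638738e-02,
        3.56700446e-02, -7.72357998e-05]), 'position': array([ 0.20886693, -0.53539668,  0.30203218]), 'tcp_rot': array([2.94499094, 1.56948609, 1.74603999]), 'force': array([ 0.60560648, -0.01706201,  0.58039925]), 'wrist_torque': array([0.05849261, 0.00071462, 0.03387074]), 'width': 0.08793913184825491}
```

View pics/scene0.png

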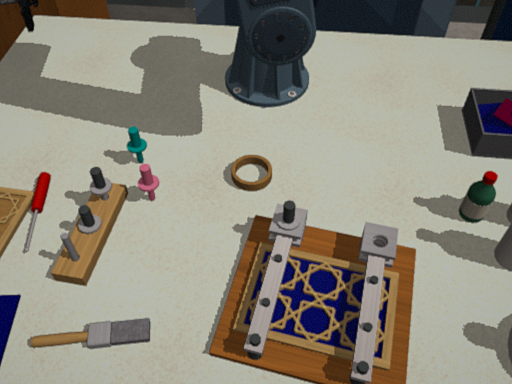

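View pics/top0.png

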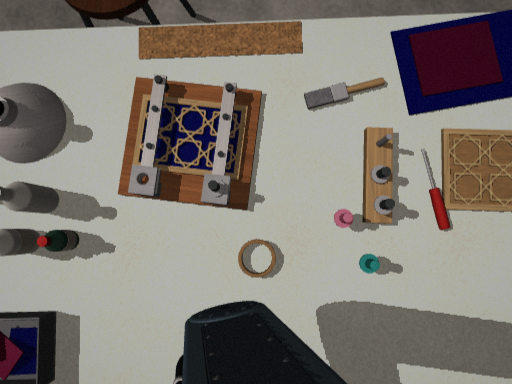

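View pics/wrist0.png

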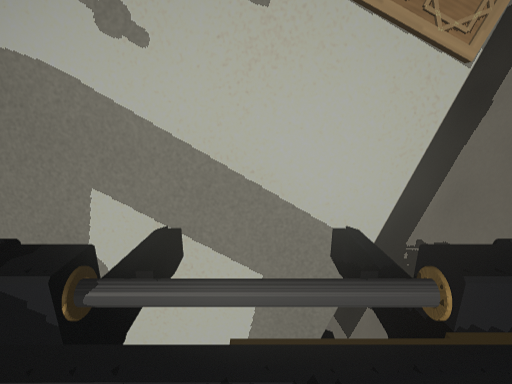

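Scene view: the rack is at about (90,235), with collared pins near (98,182) and (87,218) and the plain rod at (70,247). The empty fork is at (380,241) and the set pin at (289,215). Next I measure.

```bash
python3 - <<'E'
import numpy as np,cv2
from h import pt,world
L=lambda n:{k:v for k,v in np.load(f'pics/{n}0.npz').items()}
s=L('scene');t=L('top')
a=cv2.resize(s['image'][120:290,20:190],None,fx=3.5,fy=3.5,interpolation=2)
cv2.imwrite('pics/c1.png',a)
a=cv2.resize(t['image'][110:290,330:430],None,fx=3.3,fy=3.3,interpolation=2)
b=cv2.resize(t['image'][60:220,110:270],None,fx=3.3,fy=3.3,interpolation=2)
H=max(a.shape[0],b.shape[0]);o=np.zeros((H,a.shape[1]+b.shape[1],3),np.uint8);o[:a.shape[0],:a.shape[1]]=a;o[:b.shape[0],a.shape[1]:]=b
cv2.imwrite('pics/c2.png',o[:600,:])
W=world(t);Ws=world(s)
np.set_printoptions(precision=3,suppress=True)
for nm,D in(('top',W),('scene',Ws)):
    m=(D[...,0]>.3)&(D[...,0]<.9)&(D[...,1]<-.1)&(D[...,1]>-.6)
    for lo,hi in((.072,.125),(.10,.125),(.026,.030),(.033,.040),(.058,.067)):
        k=(m&(D[...,2]>lo)&(D[...,2]<hi)).astype(np.uint8)
        n,l,st,c=cv2.connectedComponentsWithStats(k)
        for i in range(1,n):
            if st[i,4]>12: print(nm,lo,hi,c[i],st[i,4],D[l==i].mean(0),D[l==i][:,2].max())
E
```

```text
top 0.072 0.125 [387.211 137.825] 57 [ 0.608 -0.301  0.092] 0.10180060408254718
top 0.072 0.125 [385.42  171.321] 81 [ 0.534 -0.296  0.081] 0.08454601693266126
top 0.072 0.125 [387.078 204.008] 128 [ 0.459 -0.288  0.101] 0.11337245211754818
top 0.072 0.125 [346.317 217.723] 101 [ 0.432 -0.2    0.096] 0.1023132767353968
top 0.072 0.125 [373.036 264.688] 112 [ 0.33  -0.252  0.095] 0.10193661358099024
top 0.1 0.125 [389.068 203.568] 88 [ 0.46  -0.29   0.109] 0.11337245211754818
top 0.1 0.125 [346.7 218.3] 20 [ 0.431 -0.2    0.101] 0.1023132767353968
top 0.026 0.03 [377.581 172.561] 1369 [ 0.54  -0.294  0.028] 0.02999724068243761
top 0.033 0.04 [378.013 174.874] 151 [ 0.533 -0.292  0.036] 0.03990370948674429
top 0.058 0.067 [380.538 174.846] 13 [ 0.529 -0.29   0.062] 0.06653741110199676
top 0.058 0.067 [380.857 205.536] 168 [ 0.459 -0.286  0.064] 0.06695182646347766
scene 0.072 0.125 [133.289 134.315] 149 [ 0.333 -0.252  0.09 ] 0.1019204345238651
scene 0.072 0.125 [145.03  171.717] 166 [ 0.437 -0.199  0.091] 0.10258204146648507
scene 0.072 0.125 [ 96.844 176.771] 218 [ 0.465 -0.288  0.09
[... 306 characters left out ...]
70 [ 0.554 -0.292  0.028] 0.029999561794570202
scene 0.033 0.04 [104.    195.882] 17 [ 0.464 -0.288  0.037] 0.03988243264984442
scene 0.033 0.04 [ 89.744 225.47 ] 215 [ 0.539 -0.293  0.036] 0.039864212363093274
scene 0.033 0.04 [ 73.789 256.842] 19 [ 0.613 -0.299  0.036] 0.03982773970900554
scene 0.058 0.067 [135.903 144.29 ] 31 [ 0.336 -0.251  0.063] 0.06674686840896525
scene 0.058 0.067 [101.053 187.937] 206 [ 0.465 -0.287  0.064] 0.06695549027465199
scene 0.058 0.067 [147.226 182.387] 31 [ 0.44  -0.199  0.063] 0.06673749684908824
scene 0.058 0.067 [ 86.051 218.308] 39 [ 0.542 -0.293  0.062] 0.06697369348977258
scene 0.058 0.067 [ 70.08 249.  ] 25 [ 0.613 -0.299  0.063] 0.06697460158341746
```

View pics/c1.png

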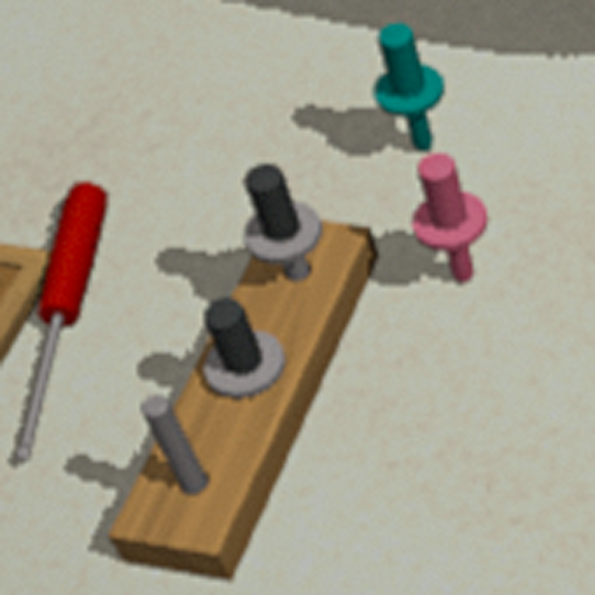

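View pics/c2.png

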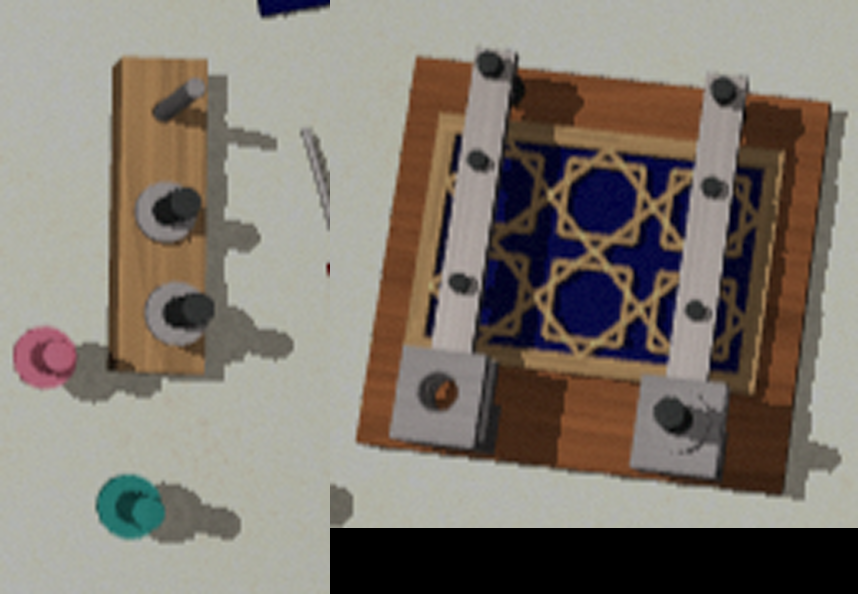

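```bash
python3 - <<'E'
import numpy as np,cv2
from h import pt,world
L=lambda n:{k:v for k,v in np.load(f'pics/{n}0.npz').items()}
np.set_printoptions(precision=4,suppress=True)
for nm,(u,v) in(('top',(143,179)),('scene',(380,241))):
    d=L(nm);D=world(d);print(nm,'seed',pt(d,u,v,.069), pt(d,u,v))
    c=pt(d,u,v,.069)
    k=(abs(D[...,2]-.069)<.004)&(np.hypot(D[...,0]-c[0],D[...,1]-c[1])<.06)
    k=k.astype(np.uint8)
    cs,h=cv2.findContours(k,cv2.RETR_CCOMP,cv2.CHAIN_APPROX_NONE)
    print('plate z',D[k>0][:,2].mean())
    for q,hh in zip(cs,h[0]):
        if len(q)<12: continue
        P=np.array([pt(d,a,b,.069)[:2] for a,b in q[:,0]])
        if hh[3]>=0: 
            x=np.c_[2*P,np.ones(len(P))];s=np.linalg.lstsq(x,(P**2).sum(1),rcond=None)[0]
            print('hole',cv2.fitEllipse(q)[0],s[:2],'r',np.sqrt(s[2]+s[0]**2+s[1]**2), 'mean',P.mean(0))
        else:
            rc=cv2.minAreaRect((P*1000).astype(np.float32));print('plate',rc)
    cv2.imwrite(f'pics/m_{nm}.png',cv2.resize(k[v-30:v+30,u-30:u+30]*255,None,fx=5,fy=5,interpolation=0))
# long pin grip axis: scene+top at top disc: points z>.10
for nm in('top','scene'):
    d=L(nm);D=world(d)
    for lo,hi in((.07,.09),(.09,.107),(.108,.115),(.0585,.067)):
        k=(D[...,2]>lo)&(D[...,2]<hi)&(np.hypot(D[...,0]-.461,D[...,1]+.288)<.03)
        P=D[k]; print(nm,lo,len(P),P.mean(0),P.min(0),P.max(0))
E
```

```text
top seed [0.5359 0.2566 0.069 ] [0.5439 0.274  0.0141]
plate z 0.06898241933976731
plate ((533.4703369140625, 257.3143310546875), (62.1729850769043, 66.10499572753906), 81.18144226074219)
hole (142.74301147460938, 178.85714721679688) [0.5363 0.2573] r 0.014114828197577468 mean [0.5365 0.2576]
scene seed [0.5365 0.2598 0.069 ] [0.5249 0.2634 0.0529]
plate z 0.0690409599342636
plate ((534.1842651367188, 258.52008056640625), (60.3121223449707, 69.3975601196289), 81.4246826171875)
hole (379.0052185058594, 241.5074462890625) [0.5376 0.258 ] r 0.013465189164803968 mean [0.5371 0.2579]
top 0.07 27 [ 0.4579 -0.2842  0.0803] [ 0.4494 -0.2929  0.0706] [ 0.4703 -0.2808  0.0898]
top 0.09 23 [ 0.4591 -0.2837  0.0984] [ 0.4506 -0.2994  0.0902] [ 0.4703 -0.2803  0.1062]
top 0.108 69 [ 0.4599 -0.2912  0.1095] [ 0.4501 -0.3011  0.108 ] [ 0.4698 -0.281   0.1134]
top 0.0585 166 [ 0.4586 -0.2862  0.0643] [ 0.4391 -0.3103  0.0592] [ 0.4804 -0.2703  0.067 ]
scene 0.07 79 [ 0.4666 -0.287   0.08  ] [ 0.4569 -0.2999  0.07  ] [ 0.4742 -0.2798  0.0899]
scene 0.09 79 [ 0.4661 -0.2876  0.0994] [ 0.4516 -0.3027  0.0902] [ 0.4724 -0.2793  0.1069]
scene 0.108 56 [ 0.4602 -0.2901  0.1096] [ 0.4504 -0.2993  0.1081] [ 0.4714 -0.28    0.1123]
scene 0.0585 203 [ 0.4652 -0.2872  0.0637] [ 0.4376 -0.3127  0.0589] [ 0.4829 -0.2682  0.067 ]
```

Request:
play_rows(series=[[50,25,24,-4,-0.09],[50,25,25,-4,-0.1],[50,25,25,-4,-0.1],[50,25,25,-4,-0.09],[50,25,25,-4,-0.09]], newtons=25)

```text
clock: 0.57
position: [0.3347, -0.4103, 0.2823]
tcp_rot: [-2.783, 1.57, 1.826]
force: [1.0, -0.3, 0.4]
width: 0.0569
```

Request:
play_rows(series=[[50,25,24,-4,0],[50,25,24,-4,0],[50,25,24,-4,0],[50,26,24,-4,0],[50,25,25,-4,0]])

```text
clock: 0.98
position: [0.4609, -0.2893, 0.2624]
tcp_rot: [-1.976, 1.571, 2.638]
force: [-0.3, -0.9, 0.5]
width: 0.0501
```

Request:
play_rows(series=[[50,0,0,0,0],[50,0,0,0,0]])

```text
clock: 1.15
position: [0.4606, -0.2891, 0.2621]
tcp_rot: [-2.118, 1.57, 2.5]
force: [-0.2, -0.0, 0.8]
width: 0.05
```

```bash
python3 - <<'E'
from h import *
d=shot('wrist','w1.png');s=r.read_state()
print(s['clock'],s['position'],s['tcp_rot'],s['tcp_rot'][2]-s['tcp_rot'][0],s['width'])
E
```

```text
1.2 [ 0.4599717  -0.29028597  0.26240375] [-1.64249703  1.56994546  2.9736259 ] 4.616122939234151 0.050143140855973815
```

View pics/w1.png

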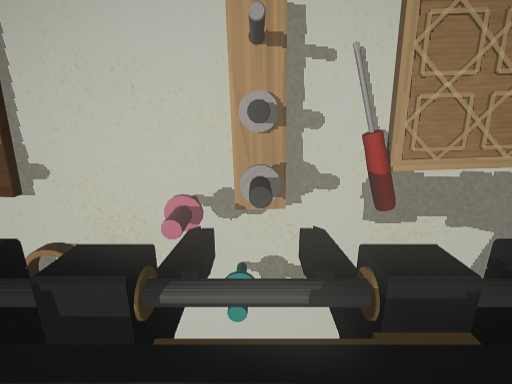

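The wrist view shows the long pin at (261,190), centred between the fingers. Pink, at (180,215), lies to the side of the left finger. I'll check the pin position once in this view.

```bash
python3 - <<'E'
import numpy as np
from h import world
d=dict(np.load('pics/w1.npz'));D=world(d)
for lo,hi in((.105,.118),(.06,.067)):
    k=(D[...,2]>lo)&(D[...,2]<hi)&(np.hypot(D[...,0]-.461,D[...,1]+.288)<.03)
    P=D[k];print(len(P),P.mean(0),P.min(0),P.max(0))
k=(D[...,2]>.07)&(D[...,2]<.13)&(np.hypot(D[...,0]-.432,D[...,1]+.2)<.04);P=D[k];print('pink',P.min(0),P.max(0))
E
```

```text
434 [ 0.46130415 -0.2924222   0.10992891] [ 0.45037056 -0.30258858  0.10526589] [ 0.47112754 -0.28204429  0.11164401]
733 [ 0.46655277 -0.29286338  0.06504237] [ 0.44264576 -0.31422543  0.0604753 ] [ 0.48238453 -0.27115202  0.06699845]
pink [ 0.42296168 -0.2137759   0.07001192] [ 0.44384321 -0.19287617  0.10175899]
```

Request:
play_rows(series=[[50,0,-1,-25,0],[50,0,0,-25,0],[50,0,0,-25,0],[50,0,0,-25,0],[50,0,0,-26,0]])

```text
clock: 1.62
position: [0.4589, -0.2934, 0.1361]
tcp_rot: [0.56, 1.57, -1.112]
force: [1.8, -0.5, 0.2]
width: 0.05
```

Request:
play_rows(series=[[15,0,0,0,0],[15,0,0,0,0],[15,0,0,0,0],[15,0,0,0,0],[15,0,0,0,0]], newtons=30)

```text
clock: 2.03
position: [0.4607, -0.2928, 0.1388]
tcp_rot: [0.87, 1.567, -0.799]
force: [-0.1, 0.3, 3.2]
width: 0.0214
```

Request:
play_rows(series=[[15,0,0,0,0],[15,0,0,0,0]])

```text
clock: 2.2
position: [0.4609, -0.2927, 0.1387]
tcp_rot: [0.833, 1.567, -0.836]
force: [-0.2, -0.1, 6.8]
width: 0.021
```

Request:
play_rows(series=[[15,0,0,4,0],[15,0,0,6,0],[15,0,0,8,0]])

```text
clock: 2.45
position: [0.4597, -0.2916, 0.1549]
tcp_rot: [-2.118, 1.57, 2.496]
force: [-0.4, -0.3, -0.6]
width: 0.0213
```

```bash
python3 - <<'E'
from h import *
d=shot('scene','s2.png');s=r.read_state()
cv2.imwrite('pics/s2c.png',cv2.resize(d['image'][90:290,20:220],None,fx=3,fy=3))
print(s['clock'],s['position'],s['tcp_rot'],s['force'],s['wrist_torque'],s['width'])
E
```

```text
2.5 [ 0.46040616 -0.29201899  0.15677436] [ 0.97230108  1.56935497 -0.69654025] [ 1.06679391 -0.84926156 -1.11120299] [ 0.02590575 -0.024845    0.01302922] 0.021211366000313692
```

View pics/s2c.png

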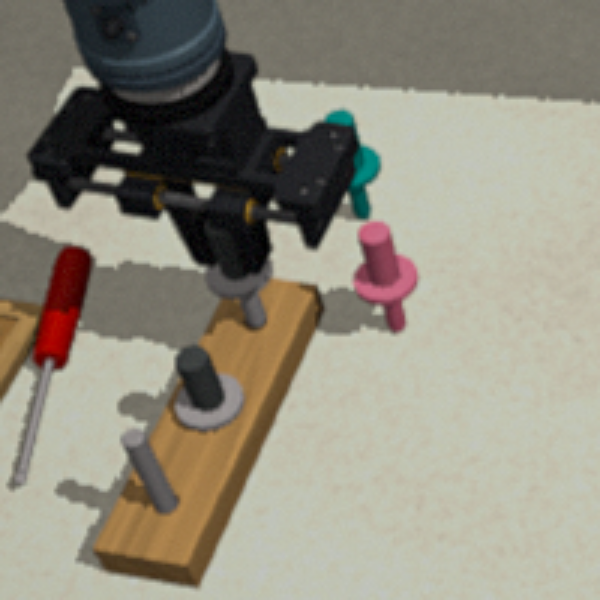

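The scene view shows the long pin lifted with the gripper at about (240,265); the other two are undisturbed in the rack. I'll lift to a clear height and carry it over.

Request:
play_rows(series=[[15,0,0,30,0],[15,0,0,35,0],[15,0,0,35,0],[15,2,15,25,0],[15,5,25,10,0]])

```text
clock: 2.92
position: [0.4678, -0.2537, 0.2948]
tcp_rot: [0.892, 1.564, -0.78]
force: [0.8, -1.0, -1.4]
width: 0.0211
```

Request:
play_rows(series=[[15,5,35,0,0],[15,5,35,0,0],[15,5,35,0,0],[15,5,35,0,0],[15,5,35,0,0]])

```text
clock: 3.33
position: [0.4915, -0.0748, 0.29]
tcp_rot: [-2.693, 1.57, 1.921]
force: [0.8, -0.1, -1.6]
width: 0.0209
```

```bash
python3 - <<'E'
from h import *
s=r.read_state();print(s['clock'],s['position'],s['joint_pos'],s['width'])
E
```

```text
3.3333 [ 0.49147347 -0.07477537  0.29002358] [-3.90392933e-01  1.69174707e-02  1.81208139e+00  3.42195777e-04
  1.31289655e+00  1.27873649e+00] 0.020904409389362395
```

Request:
play_rows(series=[[15,5,34,0,0],[15,5,34,0,0],[15,5,34,0,0],[15,5,34,0,0],[15,5,34,0,0]])

```text
clock: 3.75
position: [0.5164, 0.0953, 0.29]
tcp_rot: [-2.135, 1.57, 2.479]
force: [0.6, -0.4, -0.9]
width: 0.0211
```

Request:
play_rows(series=[[15,5,34,0,0],[15,5,34,0,0],[15,5,34,0,0],[15,3,34,0,0],[15,3,25,0,0]])

```text
clock: 4.17
position: [0.5371, 0.2571, 0.2898]
tcp_rot: [-2.183, 1.57, 2.432]
force: [0.6, -0.6, -1.1]
width: 0.0214
```

Request:
play_rows(series=[[15,0,0,0,0],[15,0,0,0,0],[15,0,0,0,0]])

```text
clock: 4.42
position: [0.5375, 0.2539, 0.2895]
tcp_rot: [-0.871, 1.57, -2.54]
force: [-0.0, -1.5, -1.5]
width: 0.0211
```

```bash
python3 - <<'E'
from h import *
np.set_printoptions(precision=4,suppress=True)
s=r.read_state();print(s['clock'],s['position'],s['force'],s['wrist_torque'],s['width'])
d=shot('scene','s3.png');w=shot('wrist','w3.png')
cv2.imwrite('pics/s3c.png',cv2.resize(d['image'][60:300,270:510],None,fx=2.5,fy=2.5))
E
```

```text
4.4167 [0.5375 0.2539 0.2895] [-0.0106 -1.4787 -1.4646] [0.0319 0.0275 0.0032] 0.02108490195869522
```

View pics/s3c.png

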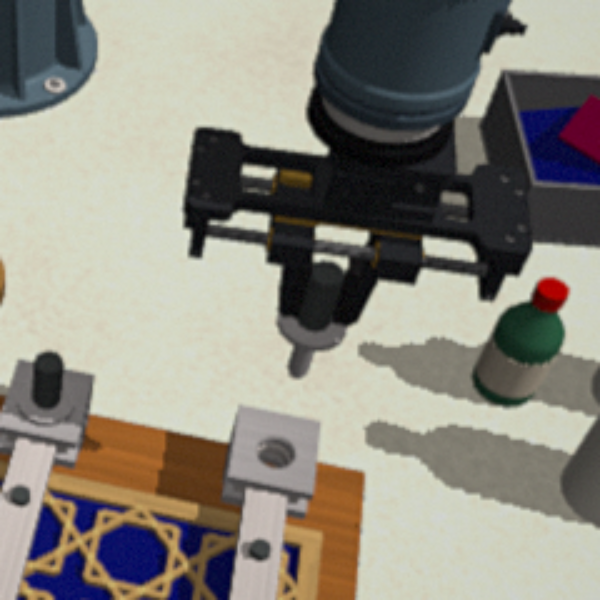

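View pics/w3.png

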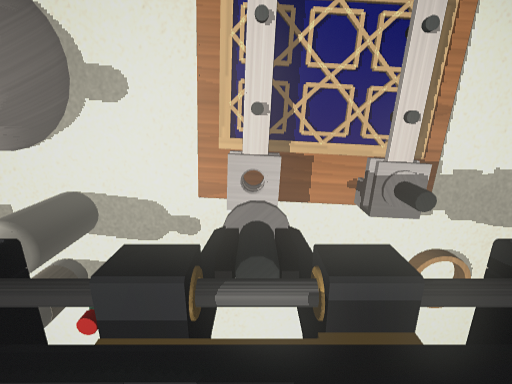

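The scene view shows the held pin above and behind the empty fork; its shank seems to lean, so I'll measure its axis.

```bash
cat > ax.py <<'E'
import numpy as np,sys,cv2
from h import world,pt
np.set_printoptions(precision=4,suppress=True)
d=dict(np.load(sys.argv[1]));D=world(d);x0,y0,zt=map(float,sys.argv[2:5]) # zt=tcp z
near=(np.hypot(D[...,0]-x0,D[...,1]-y0)<.035)&(D[...,2]<zt-.045-.019-.002)&(D[...,2]>zt-.14)
P=D[near];print(len(P),P.min(0),P.max(0))
R=np.array(d['R']);t=np.array(d['t'])
pr=lambda X:(lambda c:(d['fx']*c[0]/c[2]+d['cx'],d['fy']*c[1]/c[2]+d['cy']))(R@np.array(X)+t)
for dz in(.02,.08,.127): print('vertical axis at dz',dz,pr([x0,y0,zt-dz]))
for b in np.arange(zt-.13,zt-.064,.006):
    Q=P[(P[:,2]>=b)&(P[:,2]<b+.006)]
    if len(Q)>3: print(round(b,3),len(Q),Q.mean(0),Q.min(0)[:2],Q.max(0)[:2],'mid',(Q.min(0)+Q.max(0))[:2]/2)
E
python3 ax.py pics/s3.npz .5370 .2565 .2895; echo; python3 ax.py pics/w3.npz .537 .2565 .2895
```

```text
371 [0.5337 0.2334 0.1618] [0.5588 0.276  0.2231]
vertical axis at dz 0.02 (np.float64(403.0919297243172), np.float64(165.34006654090038))
vertical axis at dz 0.08 (np.float64(394.6268848955227), np.float64(191.05178566583942))
vertical axis at dz 0.127 (np.float64(388.6458134392765), np.float64(209.21868642767464))
0.159 5 [0.5416 0.2549 0.1638] [0.5405 0.2515] [0.5423 0.2582] mid [0.5414 0.2548]
0.165 20 [0.5412 0.2543 0.1691] [0.5371 0.249 ] [0.5444 0.262 ] mid [0.5408 0.2555]
0.172 22 [0.5411 0.2535 0.1748] [0.5351 0.2482] [0.5441 0.2606] mid [0.5396 0.2544]
0.178 19 [0.5412 0.2538 0.181 ] [0.5352 0.2486] [0.5439 0.261 ] mid [0.5395 0.2548]
0.184 20 [0.5416 0.2542 0.1865] [0.5384 0.2485] [0.5438 0.2614] mid [0.5411 0.255 ]
0.19 12 [0.5419 0.2534 0.1911] [0.5385 0.2483] [0.5443 0.2593] mid [0.5414 0.2538]
0.208 38 [0.5514 0.2497 0.2116] [0.5359 0.2334] [0.5583 0.275 ] mid [0.5471 0.2542]
0.214 209 [0.5475 0.2538 0.2158] [0.5337 0.2336] [0.5588 0.276 ] mid [0.5463 0.2548]
0.22 26 [0.5446 0.2532 0.2213] [0.5382 0.245 ] [0.5479 0.2649] mid [0.543 0.255]

1428 [0.5348 0.2325 0.21  ] [0.559  0.2735 0.2234]
vertical axis at dz 0.02 (np.float64(249.4520065623516), np.float64(287.66369739701145))
vertical axis at dz 0.08 (np.float64(251.6451260223558), np.float64(230.94541418152136))
vertical axis at dz 0.127 (np.float64(252.56627733595323), np.float64(207.122671261334))
0.208 71 [0.5551 0.2519 0.212 ] [0.5418 0.2326] [0.5589 0.2723] mid [0.5504 0.2524]
0.214 1273 [0.5497 0.2522 0.2159] [0.5348 0.2325] [0.559  0.2735] mid [0.5469 0.253 ]
0.22 84 [0.5455 0.2525 0.2216] [0.5395 0.243 ] [0.548  0.2636] mid [0.5437 0.2533]
```

```bash
python3 - <<'E'
from h import *
d=dict(np.load('pics/s3.npz'));a=d['image'][120:220,350:450]
cv2.imwrite('pics/s3d.png',cv2.resize(a,None,fx=6,fy=6,interpolation=2))
s=r.read_state();print(s['position'])
E
```

```text
[0.5378073  0.25318194 0.28971045]
```

View pics/s3d.png

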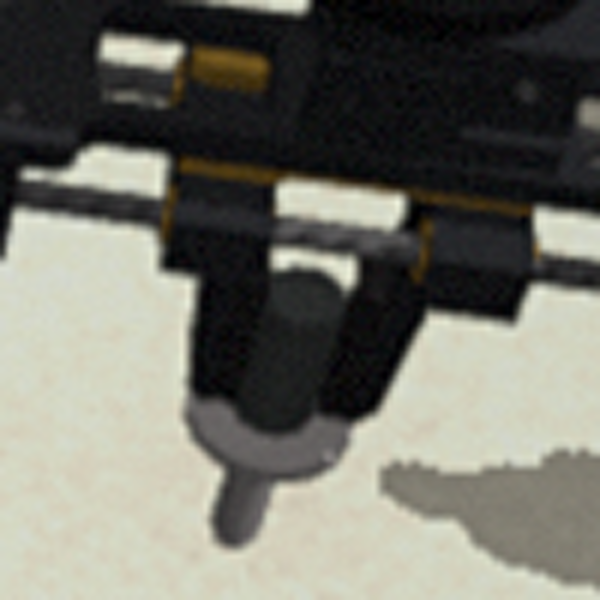

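The axis is vertical: the shank mid stays at y≈.255 all along and the foot is at z≈.162. It needs about +3 mm in y. I'll go down to just above the mouth and check.

Request:
play_rows(series=[[15,0,3,-15,0],[15,0,0,-20,0],[15,0,0,-20,0],[15,0,0,-18,0],[15,0,0,-8,0]])

```text
clock: 4.93
position: [0.5368, 0.2556, 0.2062]
tcp_rot: [-1.19, 1.567, -2.861]
force: [-0.3, -0.9, -2.2]
width: 0.0212
```

Request:
play_rows(series=[[15,0,0,0,0],[15,0,0,0,0]])

```text
clock: 5.1
position: [0.5381, 0.2566, 0.209]
tcp_rot: [-1.152, 1.571, -2.822]
force: [0.4, -1.1, -0.5]
width: 0.0212
```

```bash
python3 - <<'E'
from h import *
d=shot('scene','s4.png')
cv2.imwrite('pics/s4c.png',cv2.resize(d['image'][150:300,310:460],None,fx=4,fy=4,interpolation=2))
s=r.read_state();print(s['position'],s['force'])
E
python3 ax.py pics/s4.npz .537 .2577 .2065
```

```text
[0.53861595 0.25688368 0.20987412] [-0.06143723  0.73030999 -0.63047353]
934 [0.5034 0.227  0.0665] [0.5684 0.2893 0.1403]
vertical axis at dz 0.02 (np.float64(392.3819880899121), np.float64(200.20522208086766))
vertical axis at dz 0.08 (np.float64(385.1088661712954), np.float64(222.17236303210362))
vertical axis at dz 0.127 (np.float64(379.93057081774896), np.float64(237.81246162955972))
0.082 12 [0.5419 0.2567 0.086 ] [0.5392 0.2524] [0.5432 0.2634] mid [0.5412 0.2579]
0.088 16 [0.5416 0.2574 0.0919] [0.5352 0.2517] [0.5452 0.2645] mid [0.5402 0.2581]
0.094 18 [0.5417 0.2565 0.0978] [0.537  0.2509] [0.5447 0.2642] mid [0.5409 0.2575]
0.1 16 [0.5423 0.2572 0.1041] [0.5377 0.2516] [0.5452 0.2632] mid [0.5414 0.2574]
0.107 9 [0.5428 0.2567 0.1086] [0.5379 0.251 ] [0.545  0.2605] mid [0.5414 0.2558]
0.125 11 [0.5522 0.2542 0.1297] [0.5382 0.2367] [0.5575 0.271 ] mid [0.5479 0.2539]
0.131 167 [0.549  0.2554 0.1346] [0.534  0.2358] [0.559  0.2771] mid [0.5465 0.2564]
0.137 39 [0.5477 0.257  0.1376] [0.5382 0.2369] [0.5577 0.2766] mid [0.548  0.2568]
```

View pics/s4c.png

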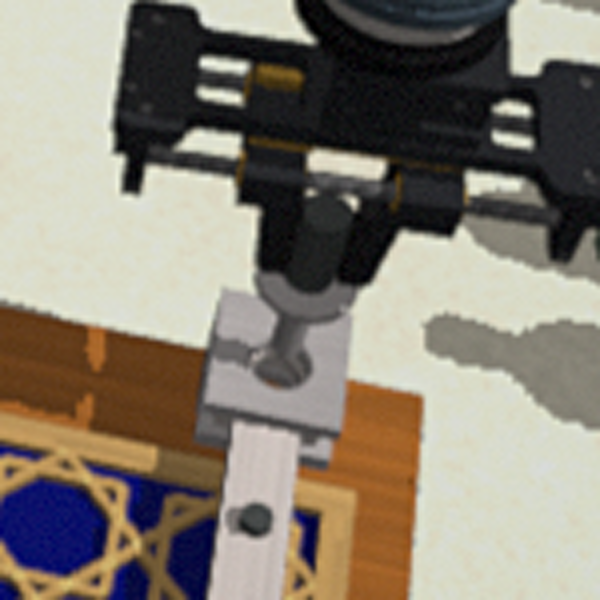

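The scene view shows the foot just above the mouth at (285,365) and within about 1 mm of its centre. Next I insert it.

Request:
play_rows(series=[[15,0,0,-10,0],[15,0,0,-10,0],[15,0,0,-10,0],[15,0,0,-5,0]])

```text
clock: 5.48
position: [0.537, 0.2571, 0.1718]
tcp_rot: [-1.212, 1.569, -2.881]
force: [-0.3, -0.4, -1.5]
width: 0.021
```

Request:
play_rows(series=[[15,0,0,-7,0],[15,0,0,-7,0],[15,0,0,-5,0],[15,0,0,-2,0],[15,0,0,0,0]])

```text
clock: 5.9
position: [0.5376, 0.2572, 0.152]
tcp_rot: [-1.243, 1.57, -2.912]
force: [-0.5, -0.1, -0.8]
width: 0.0212
```

Request:
play_rows(series=[[15,0,0,-2,0],[15,0,0,-1,0],[15,0,0,-1,0]])

```text
clock: 6.15
position: [0.5381, 0.2574, 0.149]
tcp_rot: [1.904, 1.57, 0.235]
force: [-0.5, 0.3, -1.8]
width: 0.0212
```

Request:
play_rows(series=[[15,0,0,-1,0],[15,0,0,0,0]])

```text
clock: 6.32
position: [0.5381, 0.2574, 0.148]
tcp_rot: [2.032, 1.57, 0.363]
force: [-0.3, 0.4, -0.9]
width: 0.0211
```

```bash
python3 - <<'E'
from h import *
d=shot('scene','s5.png')
cv2.imwrite('pics/s5c.png',cv2.resize(d['image'][150:300,310:460],None,fx=4,fy=4,interpolation=2))
s=r.read_state();print(s['position'],s['force'])
E
```

```text
[0.53809173 0.25736327 0.14802174] [-0.00723568 -0.4749512   0.11848457]
```

View pics/s5c.png

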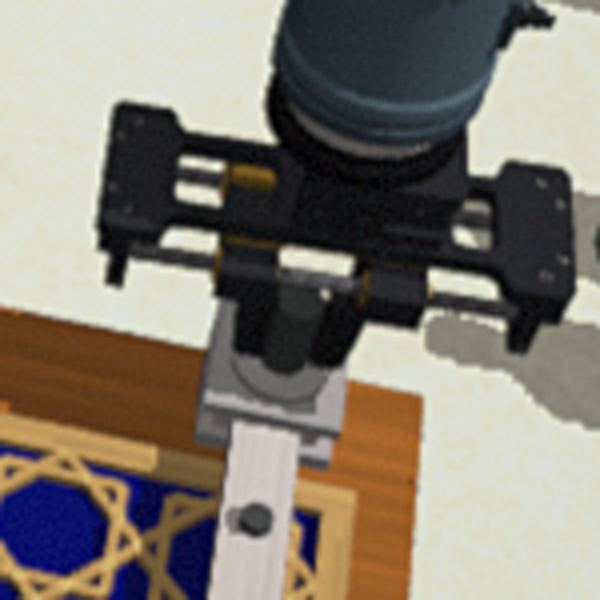

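The scene view shows the collar at (280,385), at or a hair above the plate. I'll go down in small steps until there is contact.

Request:
play_rows(series=[[15,0,0,-1,0],[15,0,0,0,0]])

```text
clock: 6.53
position: [0.5382, 0.2575, 0.1479]
tcp_rot: [1.965, 1.57, 0.296]
force: [-3.6, -0.4, 6.4]
width: 0.0212
```

Request:
play_rows(series=[[15,0,0,-1,0],[15,0,0,0,0]])

```text
clock: 6.7
position: [0.5382, 0.2576, 0.1478]
tcp_rot: [1.864, 1.57, 0.195]
force: [-6.0, -1.4, 13.3]
width: 0.0209
```

Contact at 13 N, at about the expected height. I'll ease off 1 mm and release.

Request:
play_rows(series=[[15,0,0,1,0],[40,0,0,0,0],[50,0,0,0,0],[50,0,0,0,0],[50,0,0,0,0]])

```text
clock: 7.12
position: [0.5379, 0.2572, 0.1465]
tcp_rot: [-1.144, 1.571, -2.814]
force: [0.4, 0.2, 0.1]
width: 0.0455
```

Request:
play_rows(series=[[50,0,0,15,0],[50,0,0,25,0],[50,0,0,30,0],[50,0,0,35,0],[50,0,0,35,0]])

```text
clock: 7.53
position: [0.5374, 0.2571, 0.2874]
tcp_rot: [-1.224, 1.569, -2.893]
force: [0.7, 0.3, -0.4]
width: 0.0505
```

Request:
play_rows(series=[[50,-35,0,0,0],[50,-35,0,0,0],[50,-35,0,0,0],[50,0,0,0,0]])

```text
clock: 7.87
position: [0.4272, 0.2573, 0.2853]
tcp_rot: [-1.321, 1.566, -2.988]
force: [0.1, 1.6, -0.8]
width: 0.05
```

```bash
python3 - <<'E'
from h import *
np.set_printoptions(precision=4,suppress=True)
d=shot('scene','s6.png');t=shot('top','t6.png');w=shot('wrist','w6.png')
cv2.imwrite('pics/s6c.png',cv2.resize(d['image'][170:350,230:430],None,fx=3.8,fy=3.3,interpolation=2))
for nm,I in(('s',d),('t',t),('w',w)):
    D=world(I)
    for c in((.537,.2577),):
        n=np.hypot(D[...,0]-c[0],D[...,1]-c[1])
        for lo,hi in((.067,.071),(.072,.077),(.112,.13)):
            P=D[(n<.035)&(D[...,2]>lo)&(D[...,2]<hi)]
            if len(P): print(nm,lo,len(P),P.mean(0),P.min(0),P.max(0))
s=r.read_state();print(s['clock'],s['position'],s['force'])
E
```

```text
s 0.067 366 [0.5419 0.2562 0.0691] [0.5028 0.2271 0.0671] [0.5678 0.2893 0.071 ]
s 0.072 234 [0.5421 0.2573 0.0743] [0.5128 0.2311 0.0721] [0.5654 0.2808 0.077 ]
s 0.112 120 [0.5393 0.2578 0.1183] [0.5277 0.2482 0.1124] [0.5494 0.2681 0.1221]
t 0.067 288 [0.5325 0.2546 0.0691] [0.5032 0.2258 0.067 ] [0.567  0.2899 0.071 ]
t 0.072 156 [0.535  0.2538 0.0742] [0.503  0.2298 0.072 ] [0.5656 0.2854 0.0768]
t 0.112 83 [0.5372 0.2567 0.1187] [0.5273 0.2472 0.1126] [0.5473 0.268  0.122 ]
w 0.067 1922 [0.5349 0.2573 0.0692] [0.5023 0.2251 0.067 ] [0.5685 0.289  0.071 ]
w 0.072 963 [0.5355 0.2568 0.0742] [0.5163 0.2361 0.0722] [0.5593 0.2792 0.0766]
w 0.112 541 [0.5373 0.2575 0.119 ] [0.527  0.2472 0.1131] [0.548  0.2682 0.1217]
8.0167 [0.4333 0.2574 0.2872] [ 0.4547 -0.2228  0.191 ]
```

View pics/s6c.png

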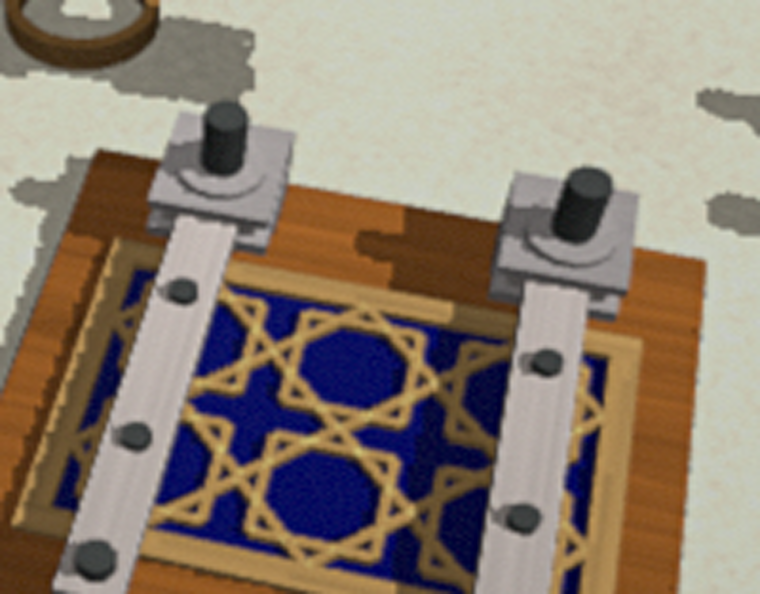

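View pics/s6.png

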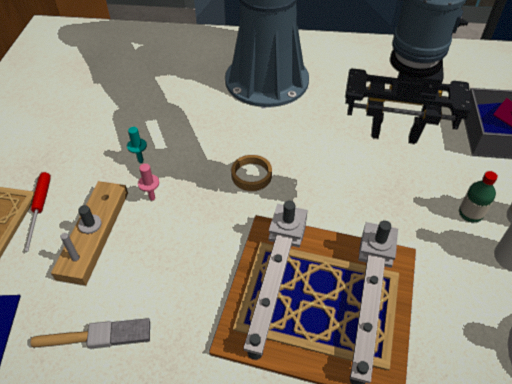

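Both forks now hold a pin, seen at (289,215) and (382,238). The new pin's collar top is at z = .074 and its grip top at .119, so it is fully home. The short pin, the rod and the look-alikes have not moved.

```bash
python3 -c "
from workcell import r
print(r.close_job())"
```

```text
the job is handed in; nothing more can be done
None
```

The long pin is in the empty fork, through its bar and fully home, and I handed the job in at about 8 s of the 32 s allowed. I took it from the rack, carried it over at a clear height, lowered it until the collar touched the fork (about 13 N), then let go and backed off.

**Seating:** the last pictures from all three cameras put the collar top at about 74 mm and the grip top at about 119 mm. Those are the expected heights for a seated pin, and the pin stands upright at the hole.

**Everything else:** the fitted pin, the short pin, the plain rod and the pink and turquoise look-alikes look unmoved in the last scene picture. I checked that by eye and did not measure it.

**Doubtful readings:**
- Closing on the pin in the rack gave a brief upward force of about 7 N, with the tool about 2 mm high. It was gone once the pin was lifted.
- The TCP height at contact was 1 to 2 mm above what I had worked out, which is within the noise of the readings.
- No check failed.

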